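# Line up the terracotta pots by size on the pass

### The arm

A 6-joint arm with a two-finger parallel gripper is mounted at the origin on the work surface. World frame = base frame: x ahead of the robot, y to its left, z up, the work surface at z = 0. Lengths are in m, angles in rad, forces in N, time in s.
With the tool pointing down it reaches from about 0.275 to 0.75 m from the base axis. Payload 10.2 kg.
Tool frame: the origin (TCP) lies at the very end of the fingers, on their centre line; the grasp point (between the pads) lies 19 mm behind it; x points along the fingers, y is the direction in which the jaws open and shut, and the axes are right-handed (so a half turn about x gives the same grasp; the last joint's range is limited). The gripper opens to 85 mm and grips with 20 to 120 N. Pads are 22 mm wide; open, the fingers measure 114 mm over their backs; the gripper's body (76 mm by 85 mm) begins 54 mm behind the grasp point. The pads swing forward as they close: fully open they stand 13 mm farther back than shut.
Start: joints at [1.106, 0.313, 1.498, -0, 1.331, -0.223], TCP at [0.126, 0.51, 0.231] pointing down, gripper open.
Joint ranges: [-2.94, 2.94], [-0.97, 2.17], [0.19, 2.56], [-1.23, 4.37], [0.02, 3.11], [-2.88, 2.88]. Speed limits (rad/s): [2.39, 2.39, 3.01, 3.14, 3.14, 3.14].

### API

Orientations are given as a unit quaternion [w, x, y, z].
In Python, from plant import * gives the robot as it stands.
- The arm moves only by the tool carry_out, never from a script. Its argument "motion" is one flat list of numbers, 5 for each row, row after row: the shift along the tool's x, y, z in m, then the turn about the tool's x in degrees, then the gripper's target within -1 to 1 (shut at 1, half-way at 0, fully open at -1). A call has 1 to 10 rows; each row is the pose to reach, as a shift and turn from the pose commanded when the call began, along the tool's axes at that moment; what a row does not reach only later rows make up. A row lasts 1/12 s, in which the tool goes at most 41.7 mm and 7.16 degrees, less where a joint would pass 70% of its speed; a pose out of reach is approached as far as the arm can. A call with a gripper value outside its range is refused whole. The fingers move at their own pace and stop on an object; "squeeze" is the grip in N (left out, the last holds). Time passes only in rows, so rows that repeat a pose let the fingers close. It gives the time, the measured TCP pose, the force and the opening at its end, in the units of the state.
- state(): the state, without advancing time (a new reading comes with each control period).
- read_camera(name): name is "scene" or "top"; returns the picture (384x512x3 uint8, red, green, blue); there is no depth.
- camera_model(name): a dict with "fx", "fy", "cx", "cy" (pixels), "eye" and "orientation" of the camera in the world. Camera axes: x right, y down, z forward; pixel columns grow to the right and rows downward; lengths in m; the calibration is good to about 2 mm. A picture is of the moment at which its call begins. camera_model takes no time and is no camera call.
- sign_off(): hands the job in, once; it reports no verdict.
The state is a dict: "t": time; "joint_pos": joint angles; "joint_vel": joint speeds; "joint_efforts": joint torques, N m; "tool_pos": TCP position; "eef_rot": TCP orientation; "wrist_force": force on the tool from outside, world axes, zero at the start; "ft_torque": the same for the moment, N m; "gripper_width": finger opening in m.
Only numpy, scipy, OpenCV 4.12 (cv2) and the standard library are available. Lean on these libraries where they do the work, as an engineer would, in place of code of your own. Each camera call takes 0.05 s, during which the arm holds its last target.

### The job

Line up the four terracotta pots by size on the row of four black mats on the pass board, one pot to each mat: the largest on the mat next to the call bell, then each smaller one in turn, to the smallest at the other end. Set each one down gently (do not drop it), upright and centred on its mat, and leave the bell where it stands.

Things in the scene. Friction and masses are not known exactly. Their poses are not given: they have to be found in the camera images.
- pot_largest: the largest pot: an empty open round terracotta pot with straight upright walls, 66 mm outside diameter, 60 mm tall, walls 4 mm thick, with white glaze on the upper 30% of the outside and on the inner floor; 30 to 180 g, standing loose and upright on the table nearer the robot than the board. Origin: centre of its underside, z up.
- pot_large: the second largest pot: an empty open round terracotta pot with straight upright walls, 56 mm outside diameter, 52 mm tall, walls 4 mm thick, with green glaze on the upper 30% of the outside and on the inner floor; 30 to 180 g, standing loose and upright on the table nearer the robot than the board. Origin: centre of its underside, z up.
- pot_medium: the third largest pot: an empty open round terracotta pot with straight upright walls, 47 mm outside diameter, 44 mm tall, walls 4 mm thick, with yellow glaze on the upper 30% of the outside and on the inner floor; 30 to 180 g, standing loose and upright on the table nearer the robot than the board. Origin: centre of its underside, z up.
- pot_small: the smallest pot: an empty open round terracotta pot with straight upright walls, 38 mm outside diameter, 36 mm tall, walls 4 mm thick, with blue glaze on the upper 30% of the outside and on the inner floor; 30 to 180 g, standing loose and upright on the table nearer the robot than the board. Origin: centre of its underside, z up.
- mat_a: round black rubber mat, 74 mm across and 3 mm thick, fixed on the board; the first from the +y end of the board. The four mats are alike, in a straight row along the board's y axis, 90 mm apart. Origin: centre of its underside, on the board's top (12 mm above the table); z up, y along the row, x across it. A pot standing on it has its underside 15 mm above the table.
- mat_b: round black rubber mat, 74 mm across and 3 mm thick, fixed on the board; the second from the +y end of the board. The four mats are alike, in a straight row along the board's y axis, 90 mm apart. Origin: centre of its underside, on the board's top (12 mm above the table); z up, y along the row, x across it. A pot standing on it has its underside 15 mm above the table.
- mat_c: round black rubber mat, 74 mm across and 3 mm thick, fixed on the board; the third from the +y end of the board. The four mats are alike, in a straight row along the board's y axis, 90 mm apart. Origin: centre of its underside, on the board's top (12 mm above the table); z up, y along the row, x across it. A pot standing on it has its underside 15 mm above the table.
- mat_d: round black rubber mat, 74 mm across and 3 mm thick, fixed on the board; the last, at the -y end of the board. The four mats are alike, in a straight row along the board's y axis, 90 mm apart. Origin: centre of its underside, on the board's top (12 mm above the table); z up, y along the row, x across it. A pot standing on it has its underside 15 mm above the table.
- bell: counter call bell: brass dome on a black round base 72 mm across, 50 mm tall with its steel button, 0.3 kg, standing loose on the board in line with the mats, about 100 mm beyond the last mat at one end of the row or the other (a dark wooden pepper mill, 48 mm across and 92 mm tall, stands likewise at the other end). Origin: centre of its underside.
- board: fixed wooden pass board, 120 x 580 x 12 mm, mats along its middle. Origin: centre of its underside; x across, y along the row, z up. A salt shaker (75 mm tall) and a red timer stand among the pots, on one arc about the robot's base, centres 90 mm or more apart; the sides of each pot towards and away from the base are free. Beyond the board: pans 100 mm and bottles 180 mm tall.
Not all that is in view belongs to the job. What is shaped like the pot_large but purple is not meant.

How it is judged:
By the outcome, as a careful person would: the job done as asked, in the order asked, and still so for the second after the job is handed in, with the robot touching nothing.
It also fails if it takes over 99 s, if anything falls off the work surface, if the arm or the gripper's body presses on something with over 40 N, if the wrist force passes 120 N, or if a joint passes its speed limit or range.

## Working session

There is one attempt and no reset: what is moved stays moved. The work goes in short steps, Python scripts to look and compute and a tool call to move; the robot and the scene stay as the last step left them, time stands still between calls to the robot, and variables do not carry over. Pictures are saved under pics/ and viewed, and the job is handed in when it is done.

Besides the shell and the picture viewer there is one more tool, called after "Request:" as name(argument=value, ...) on one line, values as JSON. carry_out: Moves the arm, as the interface text tells. Its arguments: {"type":"object","properties":{"motion":{"type":"array","items":{"type":"number"}},"squeeze":{"type":"number"}},"required":["motion"]}

```bash
mkdir -p pics; python3 - <<'E'
from plant import *
import cv2
for n in("scene","top"):
    cv2.imwrite(f"pics/{n}0.png",read_camera(n)[:,:,::-1]); print(n,camera_model(n))
print(state())
E
```

```text
scene {'fx': 362.39128028811405, 'fy': 362.39128028811405, 'cx': 253.78784754017843, 'cy': 184.04155903352515, 'eye': array([ 1.14158718, -0.25113504,  0.78999669]), 'orientation': array([-0.29775166,  0.75959033,  0.53625352, -0.21632994])}
top {'fx': 480.6587890760465, 'fy': 480.6587890760465, 'cx': 255.10815311578003, 'cy': 188.40993123037615, 'eye': array([ 0.29523765, -0.05259251,  1.13559747]), 'orientation': array([ 0.06794405, -0.70331252,  0.70608713, -0.04664833])}
{'t': 0.1, 'joint_pos': array([ 1.10561928e+00,  3.13399179e-01,  1.49834410e+00,  1.20169012e-06,
        1.33100672e+00, -2.23445192e-01]), 'joint_vel': array([-0.00040488, -0.00236741, -0.00248758,  0.00089074,  0.00088824,
        0.00211987]), 'joint_efforts': array([ 4.24677593e-03, -4.12897861e+01, -2.60140371e+01, -6.51749588e-05,
        3.02186883e-03,  5.35603817e-05]), 'tool_pos': array([0.12560797, 0.50952094, 0.23079608]), 'eef_rot': array([ 0.70180952,  0.08487224,  0.70208653, -0.0856423 ]), 'wrist_force': array([ 0.20018241, -0.08748064,  0.03382419]), 'ft_torque': array([ 0.02169234, -0.02143057, -0.01784015]), 'gripper_width': 0.08524920806843939}
```

View pics/scene0.png

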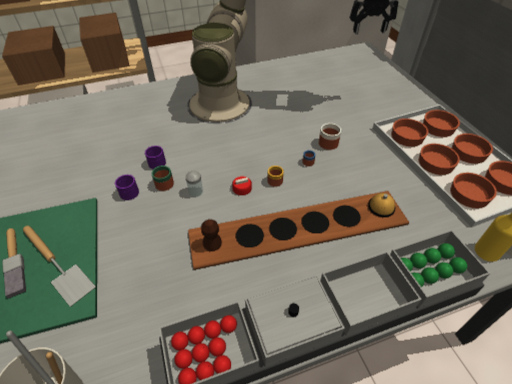

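View pics/top0.png

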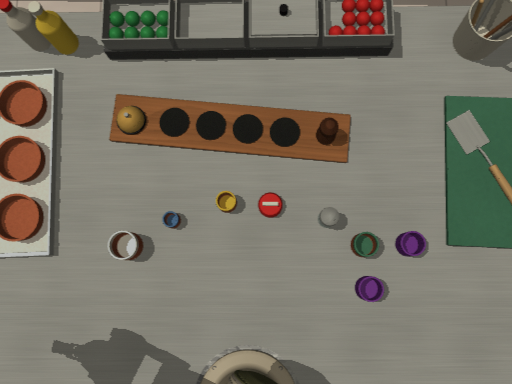

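```bash
cat > h.py <<'E'
import numpy as np,cv2
from plant import *
from scipy.spatial.transform import Rotation as R
def ray(n,px,z):
    c=camera_model(n);w,x,y,zz=c['orientation'];M=R.from_quat([x,y,zz,w]).as_matrix()
    d=M@np.array([(px[0]-c['cx'])/c['fx'],(px[1]-c['cy'])/c['fy'],1]);e=c['eye']
    return e+d*(z-e[2])/d[2]
def proj(n,p):
    c=camera_model(n);w,x,y,zz=c['orientation'];M=R.from_quat([x,y,zz,w]).as_matrix()
    q=M.T@(np.array(p)-c['eye']);return np.array([c['fx']*q[0]/q[2]+c['cx'],c['fy']*q[1]/q[2]+c['cy']])
E
python3 - <<'E'
from h import *
t=cv2.imread('pics/top0.png');s=cv2.imread('pics/scene0.png')
def crop(im,u,v,r=20,k=10): return cv2.resize(im[v-r:v+r,u-r:u+r],None,fx=k/2,fy=k/2,interpolation=cv2.INTER_NEAREST)
T=[(125,245),(172,220),(227,202),(364,244)];S=[(330,136),(309,158),(275,176),(163,178)]
cv2.imwrite('pics/crops.png',np.vstack([np.hstack([crop(t,*p) for p in T]),np.hstack([crop(s,*p) for p in S])]))
g=cv2.cvtColor(t,cv2.COLOR_BGR2GRAY)
m=(g<45).astype(np.uint8);m[:95]=0;m[165:]=0;m[:,:155]=0;m[:,310:]=0
n,l,st,ce=cv2.connectedComponentsWithStats(m)
for i in range(1,n):
    if st[i,4]>200: print(ce[i],st[i],ray('top',ce[i],.015).round(4))
E
```

```text
[174.13452915 121.9431988 ] [160 108  30  29 669] [0.6438 0.1778 0.015 ]
[210.63298663 125.18276374] [196 111  30  29 673] [0.6347 0.0887 0.015 ]
[247.52785924 128.50146628] [233 114  30  30 682] [ 0.6254 -0.0008  0.015 ]
[284.47230321 131.77113703] [270 118  30  29 686] [ 0.6164 -0.0897  0.015 ]
```

View pics/crops.png

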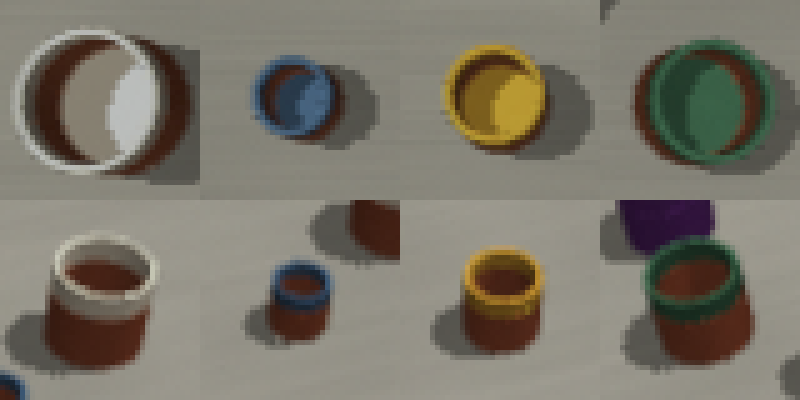

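```bash
cat > pots.py <<'E'
from h import *
P={'largest':((0,0,150),(180,60,255),.066,.060),'large':((60,70,30),(88,255,255),.056,.052),'medium':((18,120,60),(34,255,255),.047,.044),'small':((98,70,40),(118,255,255),.038,.036)}
def rim(im,n,name,u,v,r=22,z0=0):
    lo,hi,d,h=P[name]
    hsv=cv2.cvtColor(im,cv2.COLOR_BGR2HSV);m=cv2.inRange(hsv,lo,hi)
    w=np.zeros_like(m);w[v-r:v+r,u-r:u+r]=1;m*=w
    k,l,st,_=cv2.connectedComponentsWithStats(m);i=1+np.argmax(st[1:,4]);m=(l==i).astype(np.uint8)
    c=max(cv2.findContours(m,0,1)[0],key=len);hull=cv2.convexHull(c)
    e=cv2.fitEllipse(hull) if len(hull)>=5 else None
    return np.array(e[0]),e[1],st[i],ray(n,e[0],h+z0)
E
python3 - <<'E'
from pots import *
t=cv2.imread('pics/top0.png');s=cv2.imread('pics/scene0.png')
for n,u,v,us,vs in[('largest',122,245,330,134),('small',172,220,309,156),('medium',227,202,275,174),('large',364,244,163,176)]:
    for k,im,a,b in(('top',t,u,v),('scene',s,us,vs)):
        c,ax,st,p=rim(im,k,n,a,b,20 if n!='small' else 12)
        print(n,k,c.round(1),np.round(ax,1),'exp px',round(P[n][2]*480/1.08,1),st,p.round(4),'r',np.hypot(p[0],p[1]).round(3),'az',np.degrees(np.arctan2(p[1],p[0])).round(1))
for nm,px in(('timer',(270,205)),('salt',(329,216)),('bell',(131,119)),('mill',(328,127))):print(nm,ray('top',px,{'timer':.02,'salt':.075,'bell':.05,'mill':.09}[nm]).round(3))
E
```

```text
largest top [121.3 244.6] [28.3 29.7] exp px 29.3 [107 230  29  30 246] [0.3455 0.2804 0.06  ] r 0.445 az 39.1
largest scene [334.3 131.1] [43.5 61.4] exp px 29.3 [310 114  40  40 893] [0.3612 0.2881 0.06  ] r 0.462 az 38.6
small top [170.3 218.8] [15.3 15.5] exp px 16.9 [163 211  16  16 148] [0.4056 0.1765 0.036 ] r 0.442 az 23.5
small scene [309.  154.7] [ 8.9 11.3] exp px 16.9 [304 151  11   9  49] [0.4123 0.1778 0.036 ] r 0.449 az 23.3
medium top [225.5 200.5] [20.2 20.3] exp px 20.9 [216 191  20  20 291] [0.4463 0.0484 0.044 ] r 0.449 az 6.2
medium scene [275.1 172. ] [13.9 15.9] exp px 20.9 [268 166  16  13 111] [0.4542 0.0487 0.044 ] r 0.457 az 6.1
large top [365.9 244. ] [24.2 24.9] exp px 24.9 [354 232  25  25 371] [ 0.3457 -0.2667  0.052 ] r 0.437 az -37.7
large scene [161.1 173.2] [15.7 19.1] exp px 24.9 [152 166  19  16 129] [ 0.3545 -0.2655  0.052 ] r 0.443 az -36.8
timer [ 0.438 -0.054  0.02 ]
salt [ 0.406 -0.184  0.075]
bell [0.641 0.273 0.05 ]
mill [ 0.605 -0.185  0.09 ]
```

```bash
cat >> h.py <<'E'
def tool():
    s=state();w,x,y,z=s['eef_rot'];return s,R.from_quat([x,y,z,w]).as_matrix()
def go(p,az=None):
    "shift in tool axes and turn (deg) to put TCP at p with jaw axis along azimuth az (mod 180)"
    s,M=tool();d=M.T@(np.array(p)-s['tool_pos'])
    a=np.degrees(np.arctan2(M[1,1],M[0,1]))
    if az is None: az=np.degrees(np.arctan2(p[1],p[0]))
    t=-((az-a+90)%180-90)
    print('pos',s['tool_pos'].round(4),'jawaz',round(a,1),'q6',s['joint_pos'][5].round(2),'tilt',M[:,0].round(3),'w',round(s['gripper_width'],4),'F',s['wrist_force'].round(1),'t',s['t'])
    print('shift',d.round(4),'turn',round(t,1))
E
python3 - <<'E'
from h import *
for p in ((.3455,.2804,.15),):go(p)
for px in((370,289),(411,244)):print(ray('top',px,.052).round(3))
for px in((250,55),):print(ray('top',px,.1).round(3))
E
```

```text
pos [0.1256 0.5095 0.2308] jawaz 76.1 q6 -0.22 tilt [-0.001 -0.001 -1.   ] w 0.0852 F [ 0.2 -0.1  0. ] t 0.1
shift [ 0.0809 -0.1697  0.2684] turn 37.1
[ 0.247 -0.272  0.052]
[ 0.345 -0.366  0.052]
[ 0.774 -0.01   0.1  ]
```

Request:
carry_out(motion=[0.081,-0.17,0.268,37,-1,0.081,-0.17,0.268,37,-1,0.081,-0.17,0.268,37,-1,0.081,-0.17,0.268,37,-1,0.081,-0.17,0.268,37,-1,0.081,-0.17,0.268,37,-1,0.081,-0.17,0.268,37,-1,0.081,-0.17,0.268,37,-1,0.081,-0.17,0.268,37,-1,0.081,-0.17,0.268,37,-1], squeeze=30)

```text
t: 0.93
tool_pos: [0.3458, 0.2794, 0.1498]
eef_rot: [0.638, 0.304, 0.638, -0.305]
wrist_force: [-0.1, 0.3, -0.2]
gripper_width: 0.0857
```

```bash
python3 - <<'E'
from h import *
go((.3455,.2804,.015))
im=cv2.imwrite('pics/s1.png',cv2.resize(read_camera('scene')[60:210,220:420,::-1],None,fx=3,fy=3))
E
```

```text
pos [0.3458 0.2794 0.1498] jawaz 39.0 q6 -0.26 tilt [-0.001 -0.    -1.   ] w 0.0857 F [-0.1  0.3 -0.2] t 0.9333
shift [ 0.1348  0.0006 -0.0009] turn -0.1
```

View pics/s1.png

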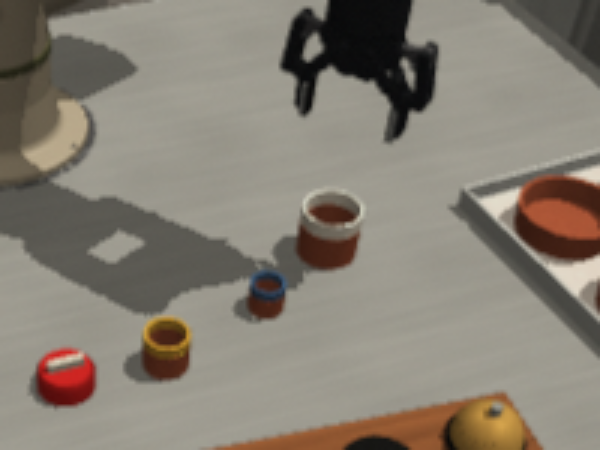

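Request:
carry_out(motion=[0.04,0,-0.001,0,-1,0.07,0,-0.001,0,-1,0.1,0,-0.001,0,-1,0.12,0,-0.001,0,-1,0.132,0,-0.001,0,-1,0.132,0,-0.001,0,-1,0.132,0,-0.001,0,1,0.132,0,-0.001,0,1,0.132,0,-0.001,0,1,0.132,0,-0.001,0,1], squeeze=30)

```text
t: 1.82
tool_pos: [0.3449, 0.2821, 0.0195]
eef_rot: [0.639, 0.304, 0.638, -0.303]
wrist_force: [-4.1, 3.8, 7.6]
gripper_width: 0.0659
```

Request:
carry_out(motion=[0,0,0,0,1,0,0,0,0,1,0,0,0,0,1,0,0,0,0,1])

```text
t: 2.15
tool_pos: [0.3449, 0.2821, 0.0196]
eef_rot: [0.639, 0.304, 0.638, -0.303]
wrist_force: [-3.2, 4.5, 9.0]
gripper_width: 0.0664
```

```bash
python3 - <<'E'
from h import *
go((.3455,.2804,.15))
im=cv2.imwrite('pics/s2.png',cv2.resize(read_camera('scene')[60:210,220:420,::-1],None,fx=3,fy=3))
E
```

```text
pos [0.3449 0.2821 0.0196] jawaz 39.1 q6 -0.26 tilt [ 0.002  0.002 -1.   ] w 0.0664 F [-3.2  4.5  9. ] t 2.15
shift [-0.1305 -0.0003  0.0017] turn 0.1
```

View pics/s2.png

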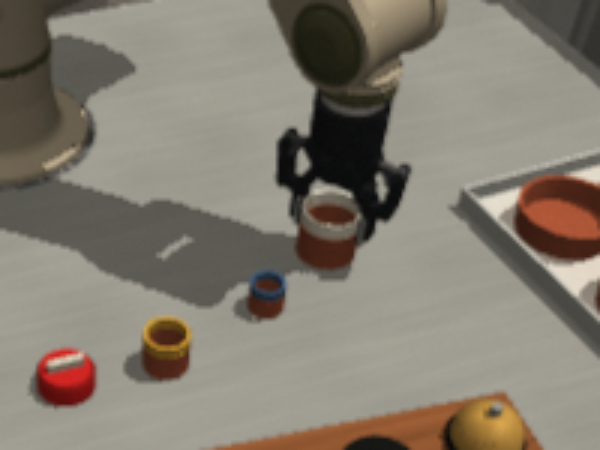

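```bash
python3 - <<'E'
from pots import *
s=cv2.imread('pics/s2.png')
def q(p): return (proj('scene',p)-[220,60])*3
c=np.array([.3449,.2821,0]);u=np.array([np.cos(.682),np.sin(.682),0])
for z in(.0,.06):print(z,q(c+[0,0,z]),q(c+.033*u+[0,0,z]),q(c-.033*u+[0,0,z]))
im=read_camera('top')[:,:,::-1];cv2.imwrite('pics/t2.png',cv2.resize(im[200:300,80:200],None,fx=5,fy=5,interpolation=0))
print((proj('top',c+[0,0,.06])-[80,200])*5)
# tool-level marker
E
```

```text
0.0 [322.92805121 248.312318  ] [350.66965824 258.34459784] [295.73219563 238.47739988]
0.06 [330.72040341 205.38034302] [359.59483308 215.34584442] [302.43510551 195.61817008]
[202.88476621 224.41820863]
```

View pics/t2.png

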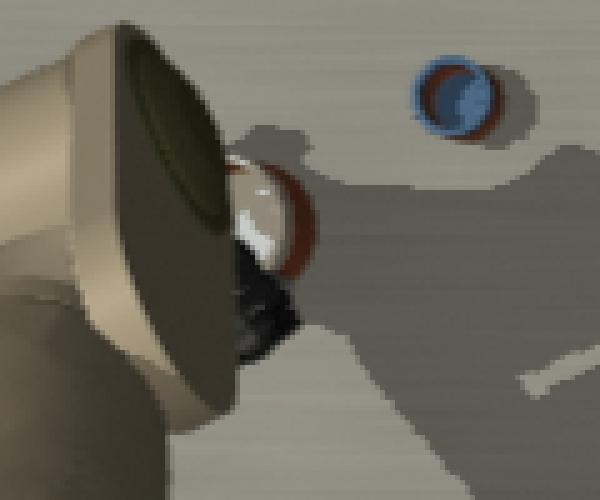

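Request:
carry_out(motion=[-0.03,0,0,0,1,-0.07,0,0,0,1,-0.11,0,0,0,1,-0.14,0,0,0,1,-0.14,0,0,0,1])

```text
t: 2.67
tool_pos: [0.3469, 0.2825, 0.1644]
eef_rot: [0.641, 0.307, 0.636, -0.3]
wrist_force: [0.4, -0.6, -1.4]
gripper_width: 0.0661
```

```bash
python3 - <<'E'
from h import *
go((.6438,.1778,.12))
E
```

```text
pos [0.3469 0.2825 0.1644] jawaz 39.2 q6 -0.26 tilt [ 0.011  0.005 -1.   ] w 0.0661 F [ 0.4 -0.6 -1.4] t 2.6667
shift [0.047  0.1635 0.2686] turn 23.7
```

Request:
carry_out(motion=[0,0.163,0.269,24,1,0,0.163,0.269,24,1,0,0.163,0.269,24,1,0,0.163,0.269,24,1,0,0.163,0.269,24,1,0,0.163,0.269,24,1,0,0.163,0.269,24,1,0,0.163,0.269,24,1,0,0.163,0.269,24,1,0,0.163,0.269,24,1])

```text
t: 3.5
tool_pos: [0.641, 0.175, 0.1569]
eef_rot: [0.561, 0.43, 0.562, -0.43]
wrist_force: [-0.8, 0.8, -2.0]
gripper_width: 0.0662
```

```bash
python3 - <<'E'
from h import *
go((.6438,.1778,.035))
for n in('scene','top'):im=cv2.imwrite(f'pics/{n}3.png',read_camera(n)[:,:,::-1])
print(state()['tool_pos'],state()['joint_vel'].round(3))
E
```

```text
pos [0.641  0.175  0.1569] jawaz 15.1 q6 -0.17 tilt [-0.002 -0.    -1.   ] w 0.0662 F [-0.8  0.8 -2. ] t 3.5
shift [ 0.1219  0.0036 -0.002 ] turn -0.4
[0.64002629 0.1760283  0.15789581] [ 0.008 -0.015  0.003 -0.001  0.    -0.002]
```

View pics/scene3.png

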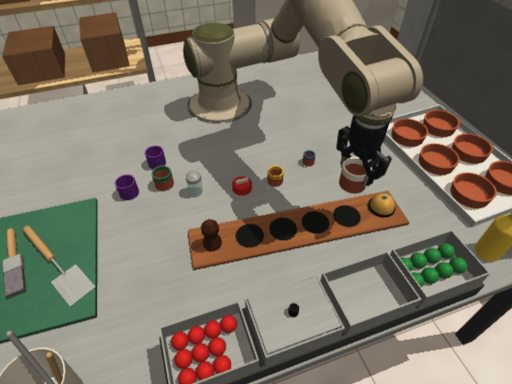

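View pics/top3.png

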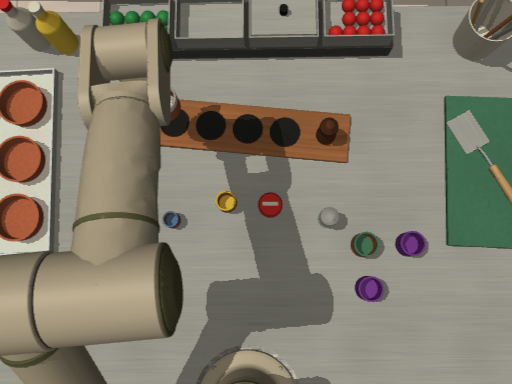

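Request:
carry_out(motion=[0.035,0.004,-0.0025,0,1,0.07,0.004,-0.0025,0,1,0.095,0.004,-0.0025,0,1,0.108,0.004,-0.0025,0,1,0.113,0.004,-0.0025,0,1,0.117,0.004,-0.0025,0,1,0.12,0.004,-0.0025,0,1,0.12,0.004,-0.0025,0,1,0.12,0.004,-0.0025,0,1])

```text
t: 4.35
tool_pos: [0.6446, 0.1791, 0.0396]
eef_rot: [0.562, 0.43, 0.561, -0.429]
wrist_force: [0.7, 0.5, -1.3]
gripper_width: 0.0661
```

```bash
python3 - <<'E'
from h import *
go((.6434,.1793,.0346))
im=read_camera('scene')[:,:,::-1];cv2.imwrite(f'pics/s4.png',cv2.resize(im[130:270,280:440],None,fx=4,fy=4,interpolation=0))
E
```

```text
pos [0.6446 0.1791 0.0396] jawaz 15.1 q6 -0.17 tilt [ 0.002  0.    -1.   ] w 0.0661 F [ 0.7  0.5 -1.3] t 4.35
shift [ 0.005  -0.0011 -0.0005] turn -0.4
```

View pics/s4.png

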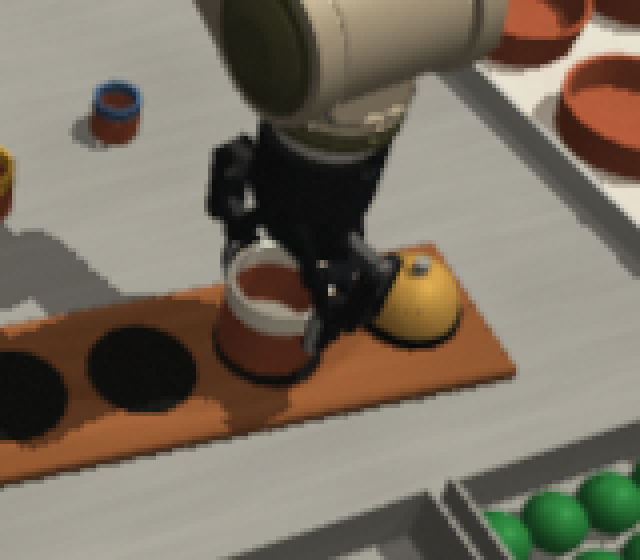

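Request:
carry_out(motion=[0.002,-0.001,0,0,1,0.004,-0.001,0,0,1,0.0045,-0.001,0,0,1,0.005,-0.001,0,0,1,0.005,-0.001,0,0,1])

```text
t: 4.82
tool_pos: [0.6432, 0.1788, 0.0346]
eef_rot: [0.562, 0.43, 0.561, -0.43]
wrist_force: [-4.6, -1.8, 7.6]
gripper_width: 0.0659
```

```bash
python3 - <<'E'
from h import *
go((.6434,.1793,.0346))
E
```

```text
pos [0.6432 0.1788 0.0346] jawaz 15.2 q6 -0.17 tilt [ 0.001 -0.    -1.   ] w 0.0659 F [-4.6 -1.8  7.6] t 4.8167
shift [ 0.      0.0003 -0.0005] turn -0.4
```

Request:
carry_out(motion=[0,0,0,0,0.2,0,0,0,0,-1,0,0,0,0,-1,0,0,0,0,-1,0,0,0,0,-1,0,0,0,0,-1])

```text
t: 5.32
tool_pos: [0.6431, 0.1788, 0.0332]
eef_rot: [0.561, 0.43, 0.562, -0.43]
wrist_force: [0.3, 0.5, -0.4]
gripper_width: 0.0857
```

```bash
python3 - <<'E'
from h import *
go((.4056,.1765,.15))
im=read_camera('scene')[:,:,::-1];cv2.imwrite(f'pics/s5.png',cv2.resize(im[130:270,280:440],None,fx=4,fy=4,interpolation=0))
E
```

```text
pos [0.6431 0.1788 0.0332] jawaz 15.1 q6 -0.17 tilt [-0.  0. -1.] w 0.0857 F [ 0.3  0.5 -0.4] t 5.3167
shift [-0.1168 -0.2298 -0.0599] turn -8.4
```

View pics/s5.png

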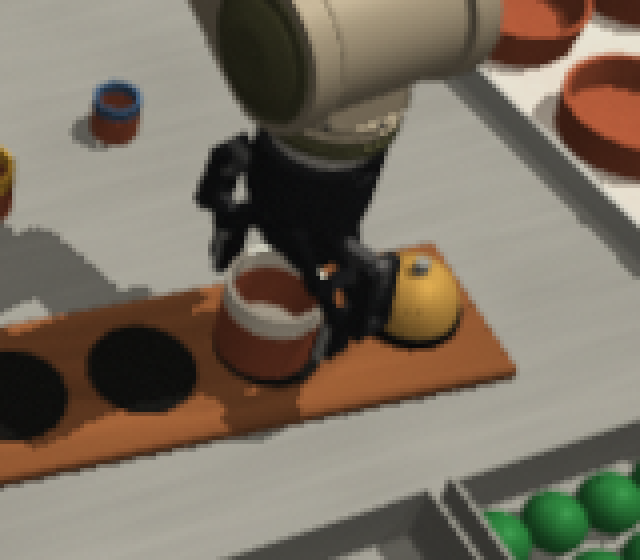

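Request:
carry_out(motion=[-0.04,0,0,0,-1,-0.08,0,0,0,-1,-0.117,0,0,0,-1,-0.117,-0.23,-0.06,-8.4,-1,-0.117,-0.23,-0.06,-8.4,-1,-0.117,-0.23,-0.06,-8.4,-1,-0.117,-0.23,-0.06,-8.4,-1,-0.117,-0.23,-0.06,-8.4,-1,-0.117,-0.23,-0.06,-8.4,-1,-0.117,-0.23,-0.06,-8.4,-1])

```text
t: 6.2
tool_pos: [0.4006, 0.1768, 0.1502]
eef_rot: [0.591, 0.386, 0.593, -0.388]
wrist_force: [1.0, -0.4, 0.2]
gripper_width: 0.0851
```

Request:
carry_out(motion=[0,0,0,0,-1,0,0,0,0,-1])

```text
t: 6.37
tool_pos: [0.4063, 0.1766, 0.1507]
eef_rot: [0.592, 0.388, 0.591, -0.387]
wrist_force: [-0.0, -0.8, -0.6]
gripper_width: 0.0852
```

```bash
python3 - <<'E'
from h import *
go((.4056,.1765,.009))
for n in('scene','top'):im=cv2.imwrite(f'pics/{n}6.png',read_camera(n)[:,:,::-1])
E
```

```text
pos [0.4063 0.1766 0.1507] jawaz 23.5 q6 -0.27 tilt [ 0.002  0.    -1.   ] w 0.0852 F [-0.  -0.8 -0.6] t 6.3667
shift [ 0.1417 -0.0009 -0.0003] turn 0.0
```

View pics/top6.png

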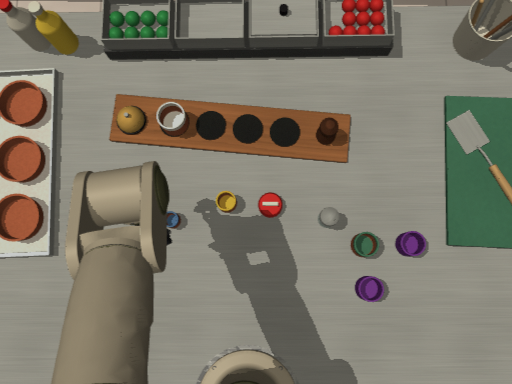

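View pics/scene6.png

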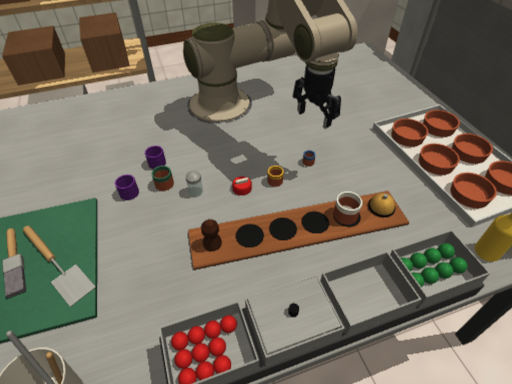

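Largest pot stands on mat_a (top view at about (172,118)). I'll measure its centre, then pick the small one.

```bash
python3 - <<'E'
from pots import *
t=cv2.imread('pics/top6.png')
print(rim(t,'top','largest',172,117,18,.015))
E
```

```text
(array([169.96511841, 114.92124939]), (26.354604721069336, 28.32061004638672), array([156, 102,  29,  27, 221], dtype=int32), array([0.64203037, 0.17561865, 0.075     ]))
```

Request:
carry_out(motion=[0.04,-0.001,0,0,-1,0.08,-0.001,0,0,-1,0.11,-0.001,0,0,-1,0.13,-0.001,0,0,-1,0.139,-0.001,0,0,-1,0.139,-0.001,0,0,-1,0.139,-0.001,0,0,1,0.139,-0.001,0,0,1,0.139,-0.001,0,0,1,0.139,-0.001,0,0,1])

```text
t: 7.3
tool_pos: [0.4052, 0.1763, 0.0123]
eef_rot: [0.592, 0.388, 0.591, -0.387]
wrist_force: [0.8, 0.5, 1.6]
gripper_width: 0.0389
```

Request:
carry_out(motion=[0,0,0,0,1,0,0,0,0,1,0,0,0,0,1,0,0,0,0,1])

```text
t: 7.63
tool_pos: [0.4052, 0.1763, 0.0125]
eef_rot: [0.592, 0.388, 0.591, -0.387]
wrist_force: [-0.7, -0.4, 8.0]
gripper_width: 0.0376
```

```bash
python3 - <<'E'
from h import *
go((.6164,-.0897,.15))
im=read_camera('scene')[:,:,::-1];cv2.imwrite(f'pics/s7.png',cv2.resize(im[60:200,240:400],None,fx=4,fy=4,interpolation=0))
E
```

```text
pos [0.4052 0.1763 0.0125] jawaz 23.6 q6 -0.27 tilt [ 0.002  0.    -1.   ] w 0.0376 F [-0.7 -0.4  8. ] t 7.6333
shift [-0.1371  0.0875  0.3283] turn 31.8
```

View pics/s7.png

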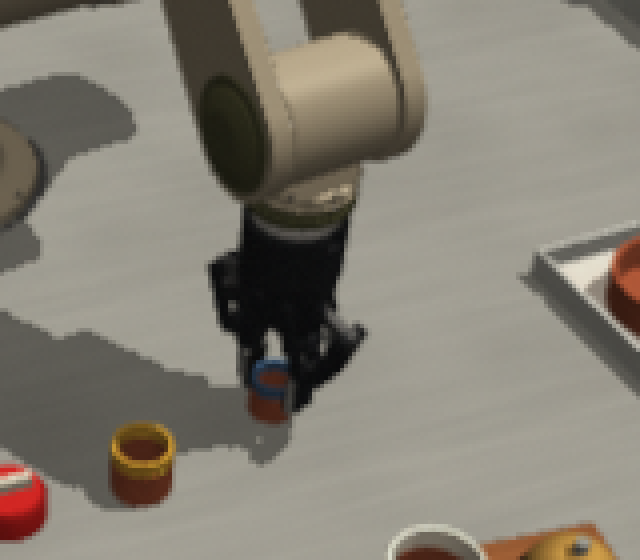

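Request:
carry_out(motion=[-0.04,0,0,0,1,-0.08,0,0,0,1,-0.12,0,0,0,1,-0.14,0,0,0,1,-0.14,0,0,0,1])

```text
t: 8.1
tool_pos: [0.4065, 0.1766, 0.1561]
eef_rot: [0.594, 0.39, 0.589, -0.385]
wrist_force: [1.1, -0.7, -0.3]
gripper_width: 0.0375
```

Request:
carry_out(motion=[0,0.0875,0.328,32,1,0,0.0875,0.328,32,1,0,0.0875,0.328,32,1,0,0.0875,0.328,32,1,0,0.0875,0.328,32,1,0,0.0875,0.328,32,1,0,0.0875,0.328,32,1,0,0.0875,0.328,32,1,0,0.0875,0.328,32,1,0,0.0875,0.328,32,1])

```text
t: 8.93
tool_pos: [0.6161, -0.0915, 0.1499]
eef_rot: [-0.461, -0.536, -0.461, 0.536]
wrist_force: [-0.4, -0.0, -1.0]
gripper_width: 0.0378
```

Request:
carry_out(motion=[0,0,0,0,1,0,0,0,0,1,0,0,0,0,1])

```text
t: 9.18
tool_pos: [0.6152, -0.0882, 0.1515]
eef_rot: [-0.462, -0.535, -0.462, 0.535]
wrist_force: [0.5, -0.1, -1.0]
gripper_width: 0.0378
```

```bash
python3 - <<'E'
from pots import *
go((.6164,-.0897,.0275))
t=read_camera('top')[:,:,::-1];cv2.imwrite(f'pics/top8.png',t)
v=cv2.resize(t[80:170,100:360],None,fx=3,fy=3,interpolation=0);cv2.imwrite('pics/top8c.png',v)
# mat_a: largest pot base & rim more carefully
g=t[100:132,152:192];cv2.imwrite('pics/top8d.png',cv2.resize(g,None,fx=14,fy=14,interpolation=0))
E
```

```text
pos [ 0.6152 -0.0882  0.1515] jawaz -8.4 q6 -0.18 tilt [-0.  0. -1.] w 0.0378 F [ 0.5 -0.1 -1. ] t 9.1833
shift [0.124  0.0015 0.0013] turn -0.1
```

View pics/top8c.png

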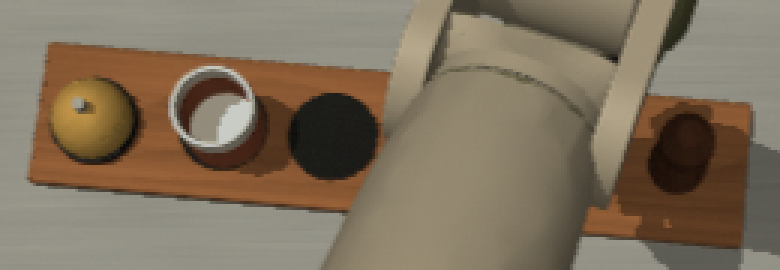

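View pics/top8d.png

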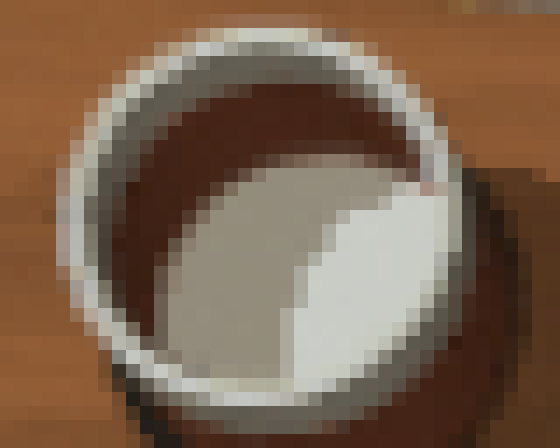

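Request:
carry_out(motion=[0.04,0.0015,0.0015,0,1,0.08,0.0015,0.0015,0,1,0.1,0.0015,0.0015,0,1,0.113,0.0015,0.0015,0,1,0.118,0.0015,0.0015,0,1,0.12,0.0015,0.0015,0,1,0.122,0.0015,0.0015,0,1,0.123,0.0015,0.0015,0,1,0.124,0.0015,0.0015,0,1,0.124,0.0015,0.0015,0,1])

```text
t: 10.07
tool_pos: [0.6173, -0.0914, 0.028]
eef_rot: [0.462, 0.536, 0.461, -0.535]
wrist_force: [-0.6, -0.4, -0.3]
gripper_width: 0.0375
```

```bash
python3 - <<'E'
from pots import *
go((.6164,-.0897,.0275))
im=read_camera('scene')[:,:,::-1];cv2.imwrite(f'pics/s9.png',cv2.resize(im[150:290,180:340],None,fx=4,fy=4,interpolation=0))
cv2.imwrite(f'pics/s9b.png',cv2.resize(im[170:250,310:420],None,fx=7,fy=7,interpolation=0))
E
```

```text
pos [ 0.6173 -0.0914  0.028 ] jawaz -8.5 q6 -0.19 tilt [ 0.001 -0.    -1.   ] w 0.0375 F [-0.6 -0.4 -0.3] t 10.0667
shift [ 0.0005 -0.0011 -0.0015] turn -0.2
```

View pics/s9.png

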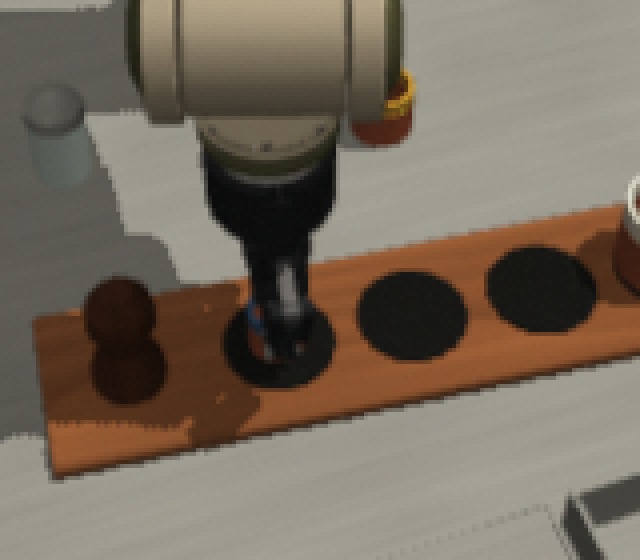

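View pics/s9b.png

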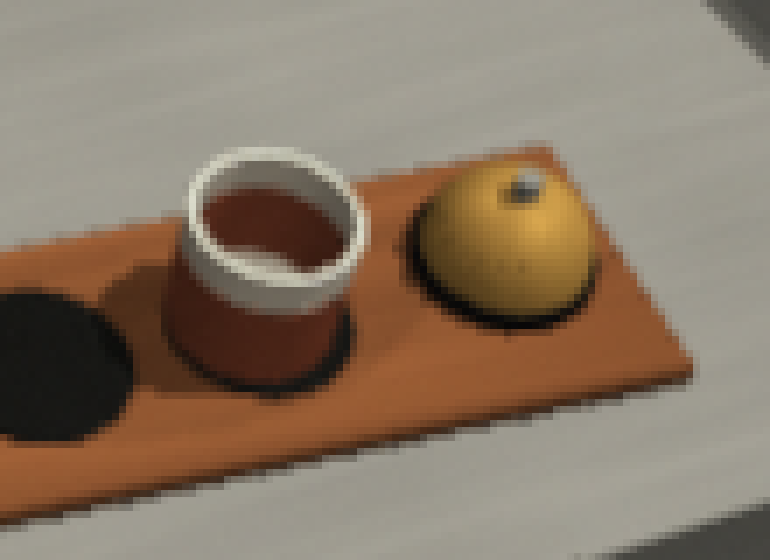

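Request:
carry_out(motion=[0,-0.001,-0.0015,0,1,0.001,-0.001,-0.0015,0,1,0.0015,-0.001,-0.0015,0,1,0.0015,-0.001,-0.0015,0,1])

```text
t: 10.45
tool_pos: [0.6164, -0.0896, 0.0275]
eef_rot: [0.462, 0.536, 0.462, -0.535]
wrist_force: [-6.7, 1.8, 12.2]
gripper_width: 0.0376
```

```bash
python3 - <<'E'
from pots import *
go((.6164,-.0897,.0275))
E
```

```text
pos [ 0.6164 -0.0896  0.0275] jawaz -8.4 q6 -0.18 tilt [ 0.001 -0.    -1.   ] w 0.0376 F [-6.7  1.8 12.2] t 10.45
shift [-0.      0.0001  0.0001] turn -0.2
```

Request:
carry_out(motion=[0,0,0,0,0,0,0,0,0,-0.5,0,0,0,0,-1,0,0,0,0,-1,0,0,0,0,-1,0,0,0,0,-1,-0.03,0,0,0,-1,-0.07,0,0,0,-1,-0.11,0,0,0,-1,-0.124,0,0,0,-1])

```text
t: 11.28
tool_pos: [0.618, -0.0902, 0.1559]
eef_rot: [0.464, 0.537, 0.459, -0.534]
wrist_force: [0.2, 0.4, 0.7]
gripper_width: 0.0853
```

```bash
python3 - <<'E'
from pots import *
go((.4463,.0484,.15))
im=read_camera('scene')[:,:,::-1];cv2.imwrite(f'pics/s10.png',cv2.resize(im[150:290,180:340],None,fx=4,fy=4,interpolation=0))
E
```

```text
pos [ 0.618  -0.0902  0.1559] jawaz -8.4 q6 -0.18 tilt [ 0.008 -0.003 -1.   ] w 0.0853 F [0.2 0.4 0.7] t 11.2833
shift [ 0.0042 -0.1902 -0.1118] turn -14.6
```

View pics/s10.png

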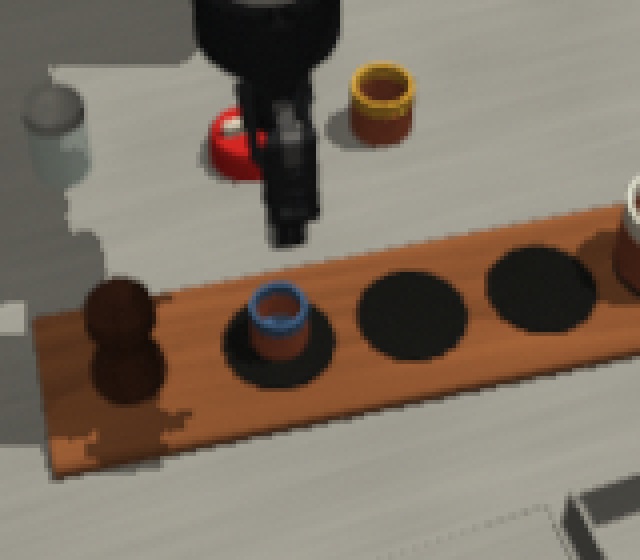

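Request:
carry_out(motion=[0,-0.189,-0.112,-14.6,-1,0,-0.189,-0.112,-14.6,-1,0,-0.189,-0.112,-14.6,-1,0,-0.189,-0.112,-14.6,-1,0,-0.189,-0.112,-14.6,-1,0,-0.189,-0.112,-14.6,-1,0,-0.189,-0.112,-14.6,-1,0,-0.189,-0.112,-14.6,-1,0,-0.189,-0.112,-14.6,-1])

```text
t: 12.08
tool_pos: [0.4468, 0.0482, 0.1498]
eef_rot: [0.526, 0.473, 0.526, -0.473]
wrist_force: [-0.7, 0.3, 0.2]
gripper_width: 0.0855
```

```bash
python3 - <<'E'
from pots import *
go((.4463,.0484,.012))
t=read_camera('top')[:,:,::-1];cv2.imwrite('pics/t11.png',cv2.resize(t[80:170,100:360],None,fx=3,fy=3,interpolation=0));cv2.imwrite('pics/t11full.png',t)
E
```

```text
pos [0.4468 0.0482 0.1498] jawaz 6.1 q6 -0.26 tilt [ 0.001 -0.    -1.   ] w 0.0855 F [-0.7  0.3  0.2] t 12.0833
shift [ 0.1378 -0.0006 -0.0003] turn -0.1
```

View pics/t11.png

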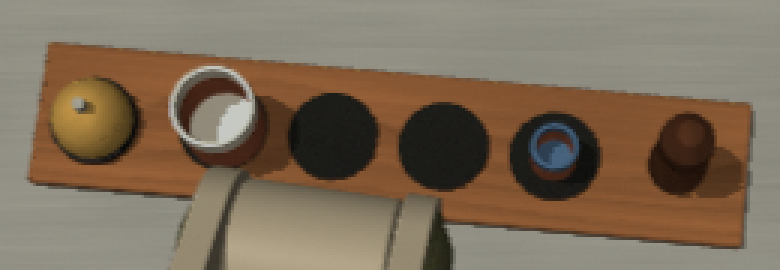

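Request:
carry_out(motion=[0.04,-0.0005,0,0,-1,0.08,-0.0005,0,0,-1,0.11,-0.0005,0,0,-1,0.13,-0.0005,0,0,-1,0.136,-0.0005,0,0,-1,0.136,-0.0005,0,0,-1,0.136,-0.0005,0,0,1,0.136,-0.0005,0,0,1,0.136,-0.0005,0,0,1,0.136,-0.0005,0,0,1])

```text
t: 12.97
tool_pos: [0.4461, 0.0487, 0.015]
eef_rot: [0.527, 0.473, 0.525, -0.472]
wrist_force: [0.7, -0.6, 3.5]
gripper_width: 0.0457
```

Request:
carry_out(motion=[0,0,0,0,1,0,0,0,0,1,0,0,0,0,1,0,0,0,0,1])

```text
t: 13.3
tool_pos: [0.4461, 0.0487, 0.015]
eef_rot: [0.527, 0.473, 0.525, -0.472]
wrist_force: [-0.1, -0.0, 6.5]
gripper_width: 0.0457
```

```bash
python3 - <<'E'
from pots import *
go((.6254,-.0008,.15))
t=cv2.imread('pics/t11full.png')
for a in(('small',284,129,12),('largest',170,116,18)):print(rim(t,'top',*a,.015))
E
```

```text
pos [0.4461 0.0487 0.015 ] jawaz 6.2 q6 -0.26 tilt [ 0.002 -0.001 -1.   ] w 0.0457 F [-0.1 -0.   6.5] t 13.3
shift [-0.1345  0.1733  0.0686] turn 6.2
(array([284.31326294, 128.3604126 ]), (15.813861846923828, 16.589839935302734), array([276, 121,  17,  16, 164], dtype=int32), array([ 0.61427567, -0.08825297,  0.051     ]))
(array([169.9559021 , 114.91025543]), (26.320940017700195, 28.32998275756836), array([156, 102,  29,  27, 218], dtype=int32), array([0.64205699, 0.17564076, 0.075     ]))
```

Request:
carry_out(motion=[-0.04,0,0,0,1,-0.08,0,0,0,1,-0.12,0,0,0,1,-0.136,0,0,0,1,-0.136,0.173,0.0685,6.2,1,-0.136,0.173,0.0685,6.2,1,-0.136,0.173,0.0685,6.2,1,-0.136,0.173,0.0685,6.2,1,-0.136,0.173,0.0685,6.2,1,-0.136,0.173,0.0685,6.2,1])

```text
t: 14.13
tool_pos: [0.6272, -0.0021, 0.1496]
eef_rot: [0.5, 0.501, 0.499, -0.5]
wrist_force: [0.3, 0.7, -0.3]
gripper_width: 0.0453
```

Request:
carry_out(motion=[0,0,0,0,1,0,0,0,0,1,0,0,0,0,1,0,0,0,0,1])

```text
t: 14.47
tool_pos: [0.624, -0.0003, 0.1504]
eef_rot: [0.5, 0.5, 0.5, -0.5]
wrist_force: [-0.1, -0.8, -0.6]
gripper_width: 0.0453
```

```bash
python3 - <<'E'
from pots import *
go((.6254,-.0008,.030))
E
```

```text
pos [ 6.240e-01 -3.000e-04  1.504e-01] jawaz -0.0 q6 -0.19 tilt [ 0. -0. -1.] w 0.0453 F [-0.1 -0.8 -0.6] t 14.4667
shift [0.1204 0.0014 0.0005] turn 0.0
```

Request:
carry_out(motion=[0.04,0.0005,0.0005,0,1,0.08,0.0005,0.0005,0,1,0.1,0.0005,0.0005,0,1,0.11,0.0005,0.0005,0,1,0.115,0.0005,0.0005,0,1,0.117,0.0005,0.0005,0,1,0.119,0.0005,0.0005,0,1,0.12,0.0005,0.0005,0,1,0.12,0.0005,0.0005,0,1,0.12,0.0005,0.0005,0,1])

```text
t: 15.3
tool_pos: [0.6255, -0.0013, 0.0306]
eef_rot: [0.5, 0.501, 0.499, -0.5]
wrist_force: [-1.2, -0.7, -0.7]
gripper_width: 0.0452
```

```bash
python3 - <<'E'
from pots import *
go((.6254,-.0008,.030))
im=read_camera('scene')[:,:,::-1];cv2.imwrite(f'pics/s12.png',cv2.resize(im[150:290,200:360],None,fx=4,fy=4,interpolation=0))
E
```

```text
pos [ 0.6255 -0.0013  0.0306] jawaz -0.1 q6 -0.19 tilt [ 0.001 -0.    -1.   ] w 0.0452 F [-1.2 -0.7 -0.7] t 15.3
shift [ 0.0006 -0.0001 -0.0005] turn 0.0
```

View pics/s12.png

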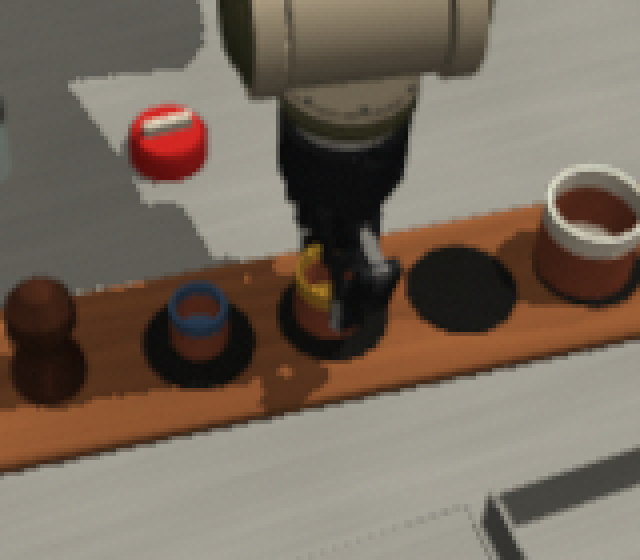

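Request:
carry_out(motion=[0.001,0,0,0,1,0.0015,0,0,0,1,0.0015,0,0,0,1,0.0015,0,0,0,1])

```text
t: 15.68
tool_pos: [0.6254, -0.0013, 0.03]
eef_rot: [0.5, 0.5, 0.499, -0.5]
wrist_force: [-3.8, 1.0, 11.2]
gripper_width: 0.0452
```

Request:
carry_out(motion=[0,0,0,0,0,0,0,0,0,-0.5,0,0,0,0,-1,0,0,0,0,-1,0,0,0,0,-1,0,0,0,0,-1,-0.03,0,0,0,-1,-0.07,0,0,0,-1,-0.11,0,0,0,-1,-0.121,0,0,0,-1])

```text
t: 16.52
tool_pos: [0.6272, -0.0015, 0.1558]
eef_rot: [0.503, 0.502, 0.497, -0.498]
wrist_force: [1.2, 0.3, 1.0]
gripper_width: 0.0856
```

```bash
python3 - <<'E'
from pots import *
go((.3457,-.2667,.15))
im=read_camera('scene')[:,:,::-1];cv2.imwrite(f'pics/s13.png',cv2.resize(im[150:290,200:360],None,fx=4,fy=4,interpolation=0))
E
```

```text
pos [ 0.6272 -0.0015  0.1558] jawaz -0.0 q6 -0.19 tilt [ 0.009 -0.002 -1.   ] w 0.0856 F [1.2 0.3 1. ] t 16.5167
shift [ 0.0037 -0.2813  0.2654] turn 37.6
```

View pics/s13.png

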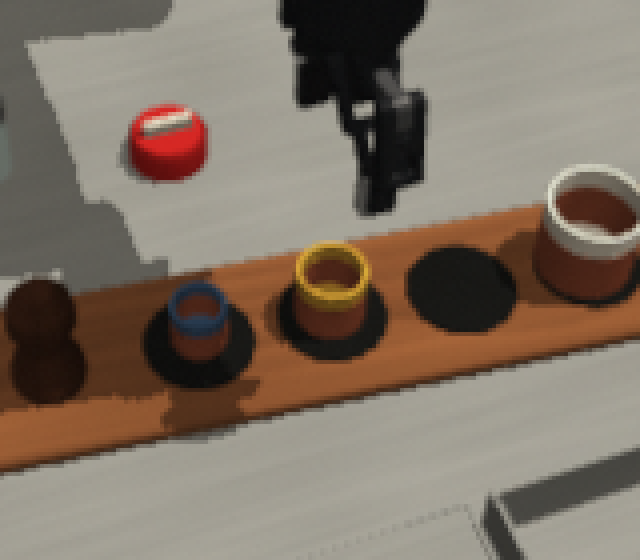

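Request:
carry_out(motion=[0,-0.28,0.2655,37.6,-1,0,-0.28,0.2655,37.6,-1,0,-0.28,0.2655,37.6,-1,0,-0.28,0.2655,37.6,-1,0,-0.28,0.2655,37.6,-1,0,-0.28,0.2655,37.6,-1,0,-0.28,0.2655,37.6,-1,0,-0.28,0.2655,37.6,-1,0,-0.28,0.2655,37.6,-1,0,-0.28,0.2655,37.6,-1])

```text
t: 17.4
tool_pos: [0.3415, -0.269, 0.1486]
eef_rot: [-0.31, -0.635, -0.311, 0.636]
wrist_force: [0.1, 1.4, 0.4]
gripper_width: 0.0855
```

Request:
carry_out(motion=[0,-0.28,0.2655,37.6,-1,0,-0.28,0.2655,37.6,-1])

```text
t: 17.57
tool_pos: [0.2606, -0.2747, 0.1483]
eef_rot: [-0.228, -0.669, -0.229, 0.669]
wrist_force: [-0.5, -1.2, -0.5]
gripper_width: 0.0853
```

```bash
python3 - <<'E'
from pots import *
go((.3457,-.2667,.014))
E
```

```text
pos [ 0.2606 -0.2747  0.1483] jawaz -52.2 q6 -0.21 tilt [-0.001  0.001 -1.   ] w 0.0853 F [-0.5 -1.2 -0.5] t 17.5667
shift [ 0.1343  0.0459 -0.0721] turn -14.6
```

My second call repeated the shift instead of holding position, so the arm moved on about 80 mm through free air. I'll bring it back.

Request:
carry_out(motion=[0,0.046,-0.072,-14.6,-1,0,0.046,-0.072,-14.6,-1,0,0.046,-0.072,-14.6,-1,0,0.046,-0.072,-14.6,-1,0,0.046,-0.072,-14.6,-1,0,0.046,-0.072,-14.6,-1])

```text
t: 18.07
tool_pos: [0.3464, -0.2663, 0.1488]
eef_rot: [-0.313, -0.634, -0.314, 0.634]
wrist_force: [-0.2, -0.1, -0.4]
gripper_width: 0.0852
```

```bash
python3 - <<'E'
from pots import *
go((.3457,-.2667,.014))
im=read_camera('scene')[:,:,::-1];cv2.imwrite(f'pics/s14.png',cv2.resize(im[80:220,80:240],None,fx=4,fy=4,interpolation=0))
E
```

```text
pos [ 0.3464 -0.2663  0.1488] jawaz -37.4 q6 -0.27 tilt [-0.001  0.001 -1.   ] w 0.0852 F [-0.2 -0.1 -0.4] t 18.0667
shift [ 0.1348 -0.0002  0.0007] turn 0.2
```

View pics/s14.png

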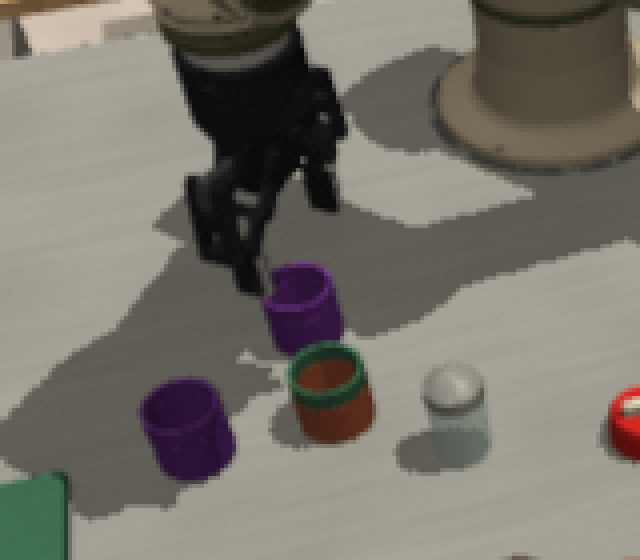

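Request:
carry_out(motion=[0.04,0,0.0005,0,-1,0.08,0,0.0005,0,-1,0.11,0,0.0005,0,-1,0.127,0,0.0005,0,-1,0.134,0,0.0005,0,-1,0.134,0,0.0005,0,-1,0.134,0,0.0005,0,1,0.134,0,0.0005,0,1,0.134,0,0.0005,0,1,0.134,0,0.0005,0,1])

```text
t: 18.95
tool_pos: [0.3472, -0.2679, 0.0168]
eef_rot: [0.314, 0.634, 0.312, -0.634]
wrist_force: [-1.7, 0.3, 7.8]
gripper_width: 0.0549
```

Request:
carry_out(motion=[0,0,0,0,1,0,0,0,0,1,0,0,0,0,1,0,0,0,0,1])

```text
t: 19.28
tool_pos: [0.3472, -0.2679, 0.0168]
eef_rot: [0.314, 0.634, 0.312, -0.634]
wrist_force: [-1.5, -0.1, 7.3]
gripper_width: 0.0554
```

```bash
python3 - <<'E'
from pots import *
go((.6347,.0887,.15))
im=read_camera('scene')[:,:,::-1];cv2.imwrite(f'pics/s15.png',cv2.resize(im[80:220,80:240],None,fx=4,fy=4,interpolation=0))
E
```

```text
pos [ 0.3472 -0.2679  0.0168] jawaz -37.4 q6 -0.27 tilt [ 0.002 -0.002 -1.   ] w 0.0554 F [-1.5 -0.1  7.3] t 19.2833
shift [-0.1336  0.0124 -0.4578] turn -45.3
```

View pics/s15.png

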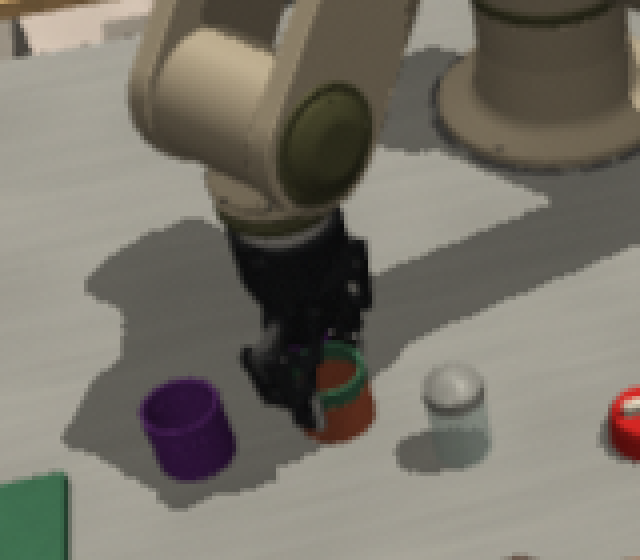

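Request:
carry_out(motion=[-0.04,0,0,0,1,-0.08,0,0,0,1,-0.12,0,0,0,1,-0.14,0,0,0,1,-0.14,0.002,-0.04,-4,1,-0.14,0.004,-0.08,-8,1,-0.14,0.006,-0.12,-12,1,-0.14,0.007,-0.16,-16,1,-0.14,0.008,-0.2,-20,1,-0.14,0.009,-0.24,-25,1])

```text
t: 20.17
tool_pos: [0.5005, -0.0801, 0.1564]
eef_rot: [0.445, 0.55, 0.444, -0.55]
wrist_force: [1.2, -0.8, -0.5]
gripper_width: 0.0552
```

```bash
python3 - <<'E'
from pots import *
go((.6347,.0887,.155))
E
```

```text
pos [ 0.5005 -0.0801  0.1564] jawaz -12.2 q6 -0.18 tilt [ 0.002 -0.001 -1.   ] w 0.0552 F [ 1.2 -0.8 -0.5] t 20.1667
shift [ 0.0015  0.0956 -0.1933] turn -20.1
```

Request:
carry_out(motion=[0,0.0955,-0.193,-20,1,0,0.0955,-0.193,-20,1,0,0.0955,-0.193,-20,1,0,0.0955,-0.193,-20,1,0,0.0955,-0.193,-20,1,0,0.0955,-0.193,-20,1,0,0.0955,-0.193,-20,1,0,0.0955,-0.193,-20,1,0,0.0955,-0.193,-20,1])

```text
t: 20.92
tool_pos: [0.6336, 0.085, 0.1558]
eef_rot: [0.532, 0.466, 0.532, -0.466]
wrist_force: [0.2, -0.4, 0.1]
gripper_width: 0.0547
```

```bash
python3 - <<'E'
from pots import *
go((.6347,.0887,.0318))
E
```

```text
pos [0.6336 0.085  0.1558] jawaz 7.6 q6 -0.18 tilt [ 0. -0. -1.] w 0.0547 F [ 0.2 -0.4  0.1] t 20.9167
shift [ 0.124   0.0016 -0.0036] turn -0.4
```

Request:
carry_out(motion=[0.03,0.001,-0.003,0,1,0.07,0.001,-0.003,0,1,0.1,0.001,-0.003,0,1,0.11,0.001,-0.003,0,1,0.116,0.001,-0.003,0,1,0.119,0.001,-0.003,0,1,0.121,0.001,-0.003,0,1,0.121,0.001,-0.003,0,1,0.121,0.001,-0.003,0,1])

```text
t: 21.67
tool_pos: [0.6354, 0.0891, 0.0358]
eef_rot: [0.533, 0.466, 0.531, -0.465]
wrist_force: [0.6, 0.2, -2.3]
gripper_width: 0.0549
```

```bash
python3 - <<'E'
from pots import *
go((.6347,.0887,.0318))
im=read_camera('scene')[:,:,::-1];cv2.imwrite(f'pics/s16.png',cv2.resize(im[150:290,240:400],None,fx=4,fy=4,interpolation=0))
E
```

```text
pos [0.6354 0.0891 0.0358] jawaz 7.6 q6 -0.18 tilt [ 0.002 -0.    -1.   ] w 0.0549 F [ 0.6  0.2 -2.3] t 21.6667
shift [ 0.004  -0.0008  0.0003] turn -0.3
```

View pics/s16.png

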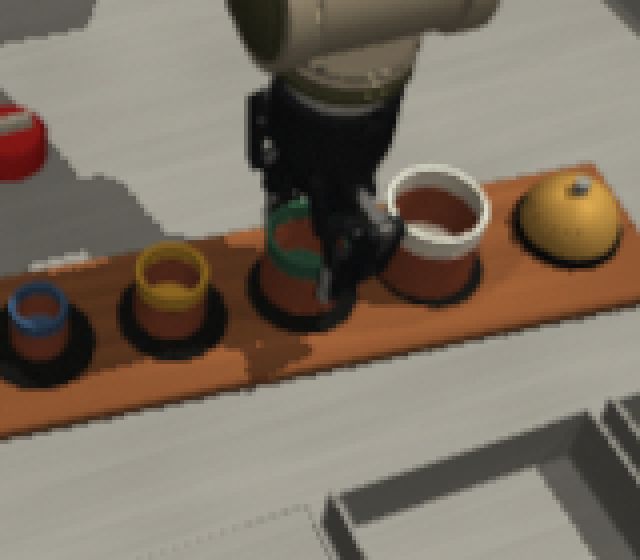

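Request:
carry_out(motion=[0.002,-0.0005,0,0,1,0.0035,-0.0005,0,0,1,0.004,-0.0005,0,0,1,0.005,-0.0005,0,0,1,0.005,-0.0005,0,0,1])

```text
t: 22.13
tool_pos: [0.6346, 0.0892, 0.0318]
eef_rot: [0.533, 0.466, 0.532, -0.465]
wrist_force: [-9.1, -0.2, 17.5]
gripper_width: 0.0551
```

```bash
python3 - <<'E'
from pots import *
go((.6347,.0887,.0318))
im=read_camera('scene')[:,:,::-1];cv2.imwrite(f'pics/s17.png',cv2.resize(im[180:250,280:370],None,fx=8,fy=8,interpolation=0))
E
```

```text
pos [0.6346 0.0892 0.0318] jawaz 7.6 q6 -0.18 tilt [ 0.001 -0.    -1.   ] w 0.0551 F [-9.1 -0.2 17.5] t 22.1333
shift [-0.      0.0001  0.0005] turn -0.3
```

View pics/s17.png

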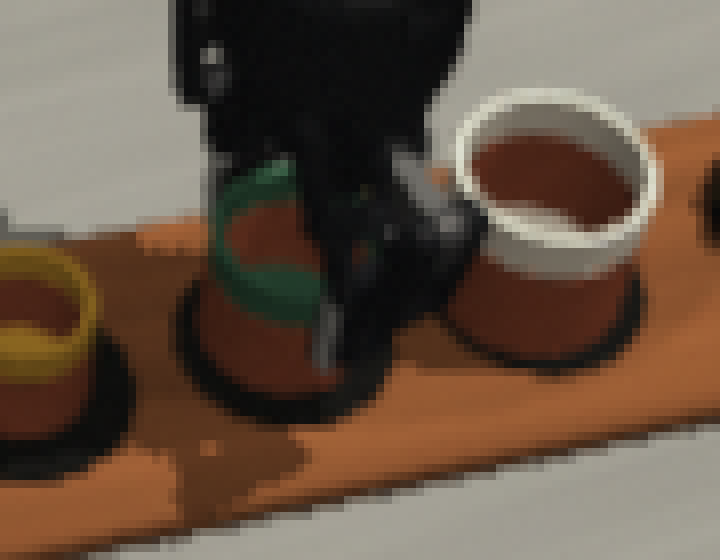

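Contact made; release and rise.

Request:
carry_out(motion=[-0.001,0,0,0,1,-0.001,0,0,0,0,-0.001,0,0,0,-1,-0.001,0,0,0,-1,-0.001,0,0,0,-1,-0.001,0,0,0,-1,-0.03,0,0,0,-1,-0.07,0,0,0,-1,-0.11,0,0,0,-1,-0.13,0,0,0,-1])

```text
t: 23.02
tool_pos: [0.6355, 0.0892, 0.1644]
eef_rot: [0.534, 0.467, 0.53, -0.464]
wrist_force: [0.9, 0.1, 0.7]
gripper_width: 0.0853
```

Request:
carry_out(motion=[-0.02,-0.2,0,0,-1,-0.02,-0.25,0,0,-1,-0.02,-0.25,0,0,-1,-0.02,-0.25,0,0,-1,-0.02,-0.25,0,0,-1,-0.02,-0.25,0,0,-1,-0.02,-0.25,0,0,-1,-0.02,-0.25,0,0,-1])

```text
t: 23.68
tool_pos: [0.3854, 0.056, 0.1799]
eef_rot: [0.532, 0.466, 0.532, -0.466]
wrist_force: [1.6, 0.1, 0.6]
gripper_width: 0.0856
```

```bash
python3 - <<'E'
from pots import *
s=read_camera('scene')[:,:,::-1].copy();t=read_camera('top')[:,:,::-1].copy()
cv2.imwrite('pics/sF.png',s);cv2.imwrite('pics/tF.png',t)
cv2.imwrite('pics/sFc.png',cv2.resize(s[180:260,230:400],None,fx=4.5,fy=4.5,interpolation=0))
cv2.imwrite('pics/tFc.png',cv2.resize(t[90:165,110:350],None,fx=3.3,fy=3.3,interpolation=0))
M={'largest':(.6438,.1778),'large':(.6347,.0887),'medium':(.6254,-.0008),'small':(.6164,-.0897)}
for n,(a,b) in M.items():
    d,h=P[n][2:]
    u=proj('top',(a,b,h+.015)).round().astype(int)
    c,ax,st,p=rim(t,'top',n,u[0],u[1],int(d*235)+4,.015);print(n,c.round(1),np.round(ax,1),'exp',round(d*480.7/(1.1356-h-.015),1),p.round(4),'off mm',((p[:2]-[a,b])*1000).round(1))
    # terracotta wall + rim hull in scene: base lowest extents vs mat
E
```

```text
largest [169.9 114.9] [26.4 28.1] exp 29.9 [0.642  0.1758 0.075 ] off mm [-1.8 -2. ]
large [207.9 120.3] [23.2 23.9] exp 25.2 [0.6306 0.0886 0.067 ] off mm [-4.1 -0.1]
medium [246.9 124.3] [20.5 20.7] exp 21.0 [ 0.6227 -0.0014  0.059 ] off mm [-2.7 -0.6]
small [284.3 128.3] [15.9 16.8] exp 16.8 [ 0.6145 -0.0883  0.051 ] off mm [-1.9  1.4]
```

View pics/sFc.png

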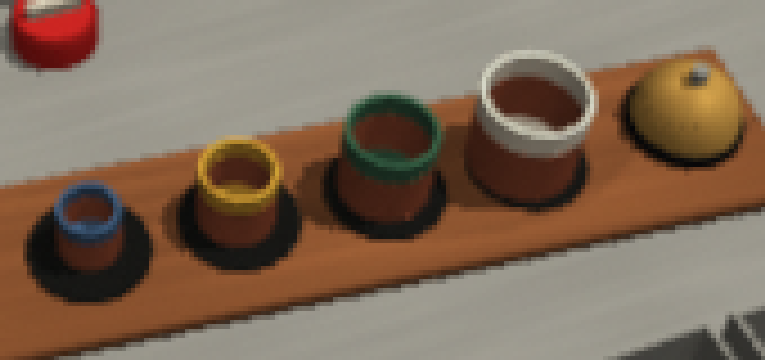

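View pics/tFc.png

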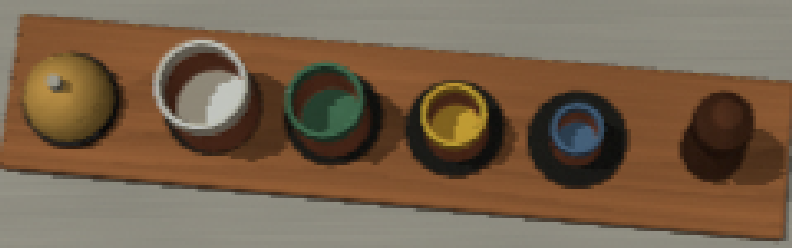

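```bash
python3 - <<'E'
from pots import *
s=cv2.imread('pics/sF.png')
M={'largest':(.6438,.1778),'large':(.6347,.0887),'medium':(.6254,-.0008),'small':(.6164,-.0897)}
e=camera_model('scene')['eye'][:2]
for n,(a,b) in M.items():
    d,h=P[n][2:];c=np.array([a,b]);f=(e-c)/np.linalg.norm(e-c);l=np.array([-f[1],f[0]])
    def samp(k,dirv,z=.015):
        q=proj('scene',(*(c+k*dirv),z));return cv2.getRectSubPix(s,(1,1),(float(q[0]),float(q[1])))[0,0].astype(int)
    # toward camera: last position where redness high = base edge ; mat edge by redness rise
    ks=np.arange(d/2-.012,.045,.0005)
    prof=np.array([samp(k,f)[2] for k in ks])
    inner=prof[ks<.033]; lo=prof.min()
    i=np.argmin(prof); th1=(prof[:i+1].max()+lo)/2; 
    e1=ks[:i+1][prof[:i+1]>th1][-1]; e2=ks[i:][prof[i:]>(lo+prof[i:].max())/2]
    print(n,'base edge toward cam',e1,'exp',d/2,'mat edge',e2[:1],'exp .037')
    # lateral at 45deg toward camera each side
    for nm,dv in(('+45',(f+l)/2**.5),('-45',(f-l)/2**.5)):
        prof=np.array([samp(k,dv)[2] for k in ks]);i=np.argmin(prof);lo=prof[i]
        e1=ks[:i+1][prof[:i+1]>(prof[:i+1].max()+lo)/2];e2=ks[i:][prof[i:]>(lo+prof[i:].max())/2]
        print('  ',nm,e1[-1:],e2[:1],dv.round(2))
E
```

```text
largest base edge toward cam 0.03100000000000001 exp 0.033 mat edge [0.04] exp .037
   +45 [0.032] [0.041] [1.   0.07]
   -45 [0.03] [0.0365] [ 0.07 -1.  ]
large base edge toward cam 0.024500000000000008 exp 0.028 mat edge [0.0395] exp .037
   +45 [0.0285] [0.0405] [0.98 0.19]
   -45 [0.0235] [0.0355] [ 0.19 -0.98]
medium base edge toward cam 0.02150000000000001 exp 0.0235 mat edge [0.0395] exp .037
   +45 [0.0235] [0.0405] [0.94 0.33]
   -45 [0.0205] [0.037] [ 0.33 -0.94]
small base edge toward cam 0.016500000000000008 exp 0.019 mat edge [0.039] exp .037
   +45 [0.0195] [0.0405] [0.88 0.47]
   -45 [0.0145] [0.037] [ 0.47 -0.88]
```

```bash
python3 - <<'E'
from pots import *
s=cv2.imread('pics/sF.png');t=cv2.imread('pics/tF.png')
M={'largest':(.6438,.1778),'large':(.6347,.0887),'medium':(.6254,-.0008),'small':(.6164,-.0897)}
def meas(im,cam,c,d,dv):
    ks=np.arange(d/2-.009,.045,.0005)
    pr=[]
    for k in ks:
        q=proj(cam,(*(c+k*dv),.015));pr.append(cv2.getRectSubPix(im.astype(np.float32),(1,1),(float(q[0]),float(q[1])))[0,0][2])
    pr=np.array(pr);i=np.argmin(pr);lo=pr[i]
    a=ks[:i+1][pr[:i+1]>(pr[:i+1].max()+lo)/2];b=ks[i:][pr[i:]>(lo+pr[i:].max())/2]
    return (a[-1] if len(a) else np.nan),(b[0] if len(b) else np.nan),pr[:60:4].astype(int)
for n,(a,b) in M.items():
    c=np.array([a,b]);d=P[n][2]
    for cam,im,angs in(('top',t,(-150,180,150)),('scene',s,(-60,-30,0,30))):
        for g in angs:
            r=np.radians(g);x,y,pr=meas(im,cam,c,d,np.array([np.cos(r),np.sin(r)]))
            print(n,cam,g,'base',round(x*1e3,1),'mat',round(y*1e3,1),'gap-exp',round((y-x-.037+d/2)*1e3,1),pr)
E
```

```text
largest top -150 base 33.5 mat 37.5 gap-exp 0.0 [65 65 65 65 65 55 59 82 83 86 93]
largest top 180 base 33.0 mat 37.0 gap-exp 0.0 [ 66  67  67  66  63  58  78 136 138 141 137]
largest top 150 base 31.0 mat 37.0 gap-exp 2.0 [ 85  66  67  67  59  44  75 128 136 138 140]
largest scene -60 base 31.0 mat 37.5 gap-exp 2.5 [63 63 63 56 41 34 44 60 73 78 79]
largest scene -30 base 32.5 mat 38.5 gap-exp 2.0 [ 69  68  68  61  49  32  29  76 112 140 141]
largest scene 0 base 32.5 mat 40.5 gap-exp 4.0 [ 70  71  69  64  50  34  24  36  78 112 141]
largest scene 30 base 32.0 mat 41.0 gap-exp 5.0 [ 75  76  76  72  55  31  24  29  58 109 137]
large top -150 base 28.5 mat 37.5 gap-exp 0.0 [ 60  66  66  66  59  39  16  19  39  71 111 131 130]
large top 180 base 29.0 mat 36.0 gap-exp -2.0 [ 52  63  67  66  65  47  32  31  55 110 121 125 127]
large top 150 base 29.5 mat 36.5 gap-exp -2.0 [ 32  45  63  68  67  54  29  29  51  99 128 131 128]
large scene -60 base 24.5 mat 39.0 gap-exp 5.5 [ 63  61  51  34  19  13  13  17  26  52  79 108 131]
large scene -30 base 24.5 mat 39.5 gap-exp 6.0 [ 67  65  56  42 
[... 997 characters left out ...]
1]
small top -150 base 19.0 mat 36.5 gap-exp -0.5 [ 55  34  51  64  59  30  14  16  20  24  25  25  35  65 113]
small top 180 base 19.0 mat 36.5 gap-exp -0.5 [ 46  47  57  66  64  39  28  25  25  25  25  25  36  74 133]
small top 150 base 20.5 mat 36.5 gap-exp -2.0 [ 59  35  55  65  68  54  34  25  26  26  26  25  35  74 120]
small scene -60 base 15.0 mat 37.5 gap-exp 4.5 [64 60 48 31 17 14 14 14 17 21 22 23 29 50 94]
small scene -30 base 15.5 mat 39.5 gap-exp 6.0 [68 67 57 42 24 22 23 22 22 22 23 22 22 25 52]
small scene 0 base 17.5 mat 40.5 gap-exp 5.0 [70 70 66 59 44 32 24 23 23 23 23 22 22 26 40]
small scene 30 base 20.0 mat 40.5 gap-exp 2.5 [73 74 75 73 66 49 29 23 23 23 22 21 22 22 34]
```

```bash
python3 - <<'E'
from h import *
a=cv2.imread('pics/top0.png')[98:142,110:152].astype(int);b=cv2.imread('pics/tF.png')[98:142,110:152].astype(int)
print('bell diff',abs(a-b).mean()); s=state();print(s['t'],s['tool_pos'],s['wrist_force'].round(1))
print(sign_off())
E
```

```text
bell diff 3.6107503607503606
23.7833 [0.38737807 0.05585427 0.1797033 ] [-0.3  0.1 -0.3]
the job is handed in; nothing more can be done
None
```

All four pots are upright on their mats in size order from the bell: largest (white) on mat_a, then green on mat_b, yellow on mat_c and blue on mat_d. I handed the job in at 23.8 s.

- **Setting down:** each pot was lowered to contact, with at most about 18 N at the wrist, before the jaws opened. The arm finished clear of everything.
- **Bell:** before and after pictures show it in the same place.
- **Centring:** the pots are close but not exact. The top camera's rim centres are 2 to 4 mm from the mat centres. The mat gaps seen from both cameras give a similar shift, about 2 to 3.5 mm towards the robot, with the green pot worst. The two cameras also disagree by about 3 mm on where the mats are, so I did not regrasp to correct it.
- **One slip:** a repeated command carried the empty gripper about 80 mm too far above the purple pots. It touched nothing, and I brought it back.

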